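# Set out the threads on the embroidery desk

## Robot

A 6-joint arm with a two-finger parallel gripper is mounted at the origin on the work surface. World frame = base frame: x ahead of the robot, y to its left, z up, the work surface at z = 0. Lengths are in m, angles in degrees, forces in N, time in s.
With the tool pointing down it reaches from about 0.325 to 0.775 m from the base axis. Payload 5.5 kg.
Tool frame: the origin (TCP) lies at the very end of the fingers, on their centre line; the grasp point (between the pads) lies 19 mm behind it; x points along the fingers, y is the direction in which the jaws open and shut, and the axes are right-handed (so a half turn about x gives the same grasp; the last joint's range is limited). The gripper opens to 88 mm and grips with 3 to 60 N. Pads are 20 mm wide; open, the fingers measure 115 mm over their backs; the gripper's body (75 mm by 178 mm) begins 61 mm behind the grasp point.
Start: joints at [-77.733, 5.22, 70.514, -0, 104.267, -3.249], TCP at [0.161, -0.578, 0.223] pointing down, gripper open.
Joint ranges: [-164.24, 164.24], [-49.07, 125.15], [9.68, 141.18], [-86.29, 266.29], [3.28, 154.24], [-151.56, 151.56]. Speed limits (degrees/s): [147.25, 147.25, 172.46, 180, 180, 180].

## Interface

Orientations are given as a 3x3 rotation matrix whose columns are the frame's x, y, z axes.
In Python, from bench import * gives the robot as it stands.
- The arm moves only by the shell command python3 -m creep 'ROWS' [FORCE]. ROWS is JSON, a list of rows, each a list of 3 entries, a list of its own where there are three numbers: the closure, from -1 (fully open) to 1 (shut), then the shift along the tool's x, y, z in m, then the turn, a rotation vector about the tool's x, y, z in degrees. In form: [[fingers, [x, y, z], [ax, ay, az]], ...]. A call has exactly 5 rows; each row is the pose to reach, as a shift and turn from the pose measured when the call began, along the tool's axes at that moment; what a row does not reach only later rows make up. A row lasts 1/10 s, in which the tool goes at most 50 mm and 8.59 degrees, less where a joint would pass 70% of its speed; a pose out of reach is approached as far as the arm can. A call with a gripper value outside its range is refused whole. The fingers move at their own pace and stop on an object; FORCE is the grip in N (left out, the last holds). Time passes only in rows, so rows that repeat a pose let the fingers close, or fill a call up. It gives the time, the measured TCP pose, the force and the opening at its end, in the units of the state.
- state(): the state, without advancing time (a new reading comes with each control period).
- snapshot(name): name is "side" or "top" or "wrist"; returns a dict with "image" (480x640x3 uint8, red, green, blue), "z_map" (480x640 float32, m along the optical axis (not along the pixel's ray), 0 where there is no reading), "fx", "fy", "cx", "cy" (pixels), "R" (3x3) and "t" (3): a world point X has camera coordinates R X + t. Camera axes: x right, y down, z forward; pixel columns grow to the right and rows downward; lengths in m; the calibration is good to about 2 mm. A picture is of the moment at which its call begins.
- job_done(): hands the job in, once; it reports no verdict.
Trained networks look in the newest picture that a camera, given by its name, has taken for a name from the list of things; names that differ only in an ending like _2 or _b are one class to them, and where a whole thing is asked for, a point or a joint stands for the part that bears it (a point fixed in the world has none). Each returns a list of dicts, best first, with "p" (0 to 1); they miss things now and then, are a little off and sometimes report something else, mostly with a low value. They report only what shows in the picture. A call takes as long as a camera call. They do not tell look-alikes from the thing itself.
- look_for(name, camera): "box" ([left, top, right, bottom] as shares, 0 to 1, of the picture: columns of its width, rows of its height, round what is visible of it).
- regions_of(name, camera): "mask" (480x640 bool, what is visible of it) and "box" ([left, top, right, bottom] as shares, 0 to 1, of the picture: columns of its width, rows of its height, round what is visible of it).
- spot_point(name, camera): "point" ([column, row] as shares, 0 to 1, of the picture: columns of its width, rows of its height: a listed point, or the origin of a listed thing).
The state is a dict: "t": time; "joint_pos": joint angles; "dq": joint speeds; "tau": joint torques, N m; "position": TCP position; "eef_rot": TCP orientation; "contact_force": force on the tool from outside, world axes, zero at the start; "moment": the same for the moment, N m; "grip_width": opening from 0.0 (shut) to 1.0 (fully open).
Only numpy, scipy, OpenCV 4.12 (cv2) and the standard library are available. Lean on these libraries where they do the work, as an engineer would, in place of code of your own. Each camera call takes 0.05 s, during which the arm holds its last target.

## Task

Put the white needle tin on the middle of the cork coaster and stand the blue spool on the middle of the tin. Then stand the red and the yellow spool on the desk in a straight row between the coaster and the pink-lidded jar, evenly spaced so that the row divides the distance from coaster centre to jar centre into three equal parts, with red next to the coaster and yellow next to the jar. All must be upright and let go; leave the green spool, the wooden hoop and the phone where they are.

Things in the scene. Friction and masses are not known exactly. Their poses are not given: they have to be found in the camera images.
- coaster: round coaster, 84 mm across and 5 mm thick, cork top 72 mm across with a black rim, fixed to the desk. Origin at the centre of its underside, on the desk top (z = 0); its own y axis lies along the line through coaster and jar (towards the jar or away from it).
- jar: low round black jar with a pink lid, 60 mm across and 50 mm tall, fixed to the desk. Origin at the centre of its underside. It always stands 300 mm from the coaster, centre to centre; either may be on the left.
- needle_tin: closed round white needle tin with a thin steel ring on its lid, 58 mm across, 24 mm tall, 60 g, loose, lying flat. Origin at the centre of its underside, z up. Flat top.
- blue_spool: blue thread spool, all blue with a small pale wooden dot on its top: flanges 40 mm across, winding between them 38 mm across, 56 mm tall, 45 g, loose, standing upright at the start. Rigid. Origin at the centre of its underside, z up along its axis (a round thing, its yaw means nothing). Goes on the tin.
- red_spool: red thread spool, all red with a small pale wooden dot on its top: flanges 40 mm across, winding between them 38 mm across, 56 mm tall, 45 g, loose, standing upright at the start. Rigid. Origin at the centre of its underside, z up along its axis (a round thing, its yaw means nothing). Goes in the row next to the coaster, one third of the way from the coaster's centre to the jar's.
- yellow_spool: yellow thread spool, all yellow with a small pale wooden dot on its top: flanges 40 mm across, winding between them 38 mm across, 56 mm tall, 45 g, loose, standing upright at the start. Rigid. Origin at the centre of its underside, z up along its axis (a round thing, its yaw means nothing). Goes in the row next to the jar, two thirds of the way from the coaster's centre to the jar's.
- green_spool: green thread spool, all green with a small pale wooden dot on its top: flanges 40 mm across, winding between them 38 mm across, 56 mm tall, 45 g, loose, standing upright at the start. Rigid. Origin at the centre of its underside, z up along its axis (a round thing, its yaw means nothing). A bystander among the other loose things: not used, to be left where it stands.
- hoop: bystander: empty wooden embroidery hoop, a flat ring 120 mm across outside, 104 mm inside, 10 mm tall, lying loose at the robot's right. Origin at the centre of its underside.
- phone: bystander: black phone 150 x 74 x 9 mm lying loose on the desk beyond the row, long side across the robot's view. Origin at the centre of its underside, x along its length.
Things that resemble listed ones, but are neither listed nor needed, are in the scene too. Of the things that look like the yellow_spool, take the one that is farthest from the robot's base at the start.

How it is judged:
By the outcome, as a careful person would: the job done as asked, in the order asked, and still so for the second after the job is handed in, with the robot touching nothing.
It also fails if it takes over 120 s, if anything falls off the work surface, if the arm or the gripper's body presses on something with over 40 N, if the wrist force passes 120 N, or if a joint passes its speed limit or range.

## Working session

There is one attempt and no reset: what is moved stays moved. The work goes in short steps, Python scripts to look and compute and a shell command to move; the robot and the scene stay as the last step left them, time stands still between calls to the robot, and variables do not carry over. Pictures are saved under pics/ and viewed, and the job is handed in when it is done.

```bash
ls; mkdir -p pics
python3 - <<'E'
from bench import *
import cv2
print(state())
for n in ["top","side","wrist"]:
    s=snapshot(n); cv2.imwrite(f"pics/{n}0.png",s["image"][:,:,::-1]); print(n,s["fx"],s["cx"],s["cy"],s["R"],s["t"])
E
```

```text
pics
{'t': 0.0, 'joint_pos': array([-7.77308555e+01,  5.26424655e+00,  7.05819052e+01,  9.16810037e-04,
        1.04265908e+02, -3.24798481e+00]), 'dq': array([ 0.0365555 ,  0.06457197, -0.09468759, -0.06900372, -0.02189272,
        0.03597941]), 'tau': array([ 3.00783962e-03, -4.46456158e+01, -4.06446505e+01,  7.00540398e-02,
        2.92655459e-02, -1.60059712e-04]), 'position': array([ 0.16046403, -0.57784105,  0.22149473]), 'eef_rot': array([[-4.00464756e-04,  2.67529848e-01, -9.63549490e-01],
       [ 1.91443812e-03, -9.63547597e-01, -2.67530118e-01],
       [-9.99998087e-01, -1.95179226e-03, -1.26302485e-04]]), 'contact_force': array([ 0.2613236 , -0.33181009,  0.21701183]), 'moment': array([ 0.02009667, -0.00319392,  0.03201287]), 'grip_width': 0.998028620276035}
top 619.0137563367877 327.2618169225449 232.64055062031622 [[-0.00279807 -0.99996637  0.00770901]
 [-0.99734024  0.00222908 -0.07285246]
 [ 0.07283283 -0.00789236 -0.99731293]] [-0.09364203  0.57107359  1.36215629]
side 527.7366404098608 321.146898717278 246.76983812946403 [[-0.9851521  -0.17125563  0.01211794]
 [-0.11258156  0.59111313 -0.7986931 ]
 [ 0.12961762 -0.78819844 -0.60161657]] [0.54838135 0.14103075 0.95360881]
wrist 418.69537872896507 320.37010568091625 239.35079507921367 [[ 0.26830762 -0.96333255 -0.00118754]
 [-0.93262411 -0.26006308  0.25015889]
 [-0.24129504 -0.06601201 -0.96820407]] [-0.59956598 -0.03033353  0.38887233]
```

View pics/top0.png

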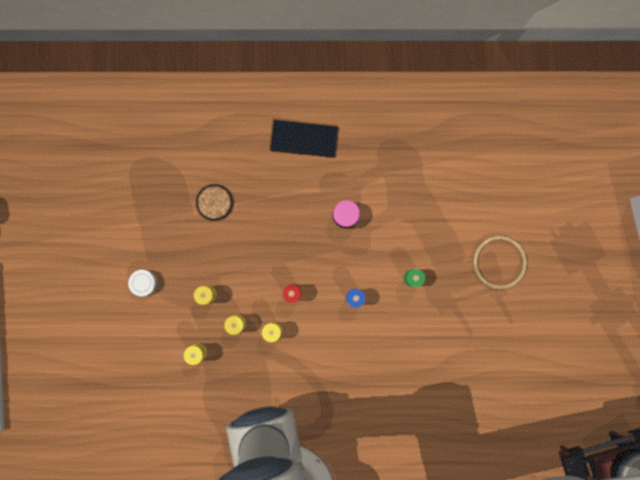

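View pics/side0.png

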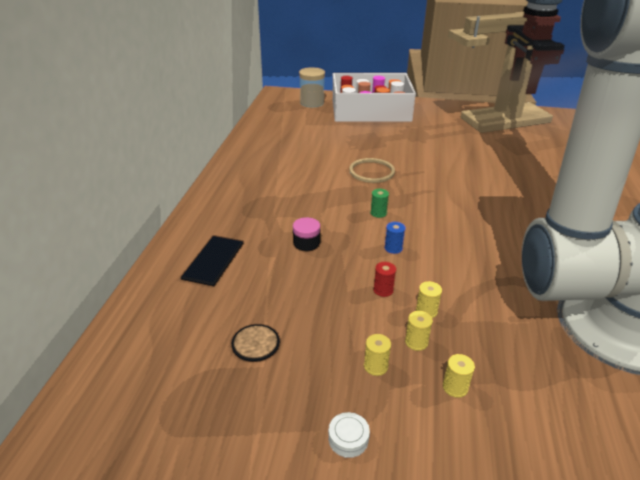

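```bash
cat > h.py <<'E'
from bench import *
import numpy as np, cv2
def px2w(s,u,v,z):
    "pixel -> world on plane z"
    d=s["R"].T@np.array([(u-s["cx"])/s["fx"],(v-s["cy"])/s["fy"],1]); c=-s["R"].T@s["t"]
    return c+d*(z-c[2])/d[2]
def cloud(s,mask):
    v,u=np.nonzero(mask&(s["z_map"]>0)); z=s["z_map"][v,u]
    P=np.stack([(u-s["cx"])/s["fx"]*z,(v-s["cy"])/s["fy"]*z,z],1)
    return (P-s["t"])@s["R"]
E
python3 - <<'E'
from h import *
for cam in ["top","side"]:
    s=snapshot(cam)
    for n in ["coaster","jar","needle_tin","blue_spool","red_spool","yellow_spool","green_spool","hoop","phone"]:
        for r in regions_of(n,cam):
            if r["p"]<0.2: continue
            P=cloud(s,r["mask"]); top=np.percentile(P[:,2],95); T=P[P[:,2]>top-0.006]
            (cx,cy),rad=cv2.minEnclosingCircle(T[:,:2].astype(np.float32))
            b=np.array(r["box"])*[640,480,640,480]
            print(cam,n,round(r["p"],2),b.round(),"top",top.round(4),"circ",round(cx,4),round(cy,4),round(rad,4),"mean",T.mean(0).round(4))
E
```

```text
top coaster 0.73 [197. 184. 236. 220.] top 0.0093 circ 0.6431 0.1606 0.0423 mean [0.6421 0.1609 0.0061]
top jar 0.73 [334. 200. 361. 226.] top 0.0537 circ 0.6124 -0.1368 0.0288 mean [ 0.6118 -0.1366  0.0505]
top jar 0.57 [269. 117. 337. 161.] top 0.0131 circ 0.7892 -0.0419 0.081 mean [ 0.7879 -0.0421  0.0098]
top needle_tin 0.56 [130. 268. 156. 295.] top 0.0281 circ 0.4614 0.3159 0.029 mean [0.4616 0.3155 0.0251]
top blue_spool 0.51 [347. 287. 364. 307.] top 0.059 circ 0.4275 -0.1555 0.0194 mean [ 0.427  -0.1554  0.0561]
top red_spool 0.8 [286. 286. 303. 305.] top 0.0594 circ 0.4372 -0.017 0.0198 mean [ 0.4365 -0.0172  0.0564]
top yellow_spool 0.66 [266. 320. 282. 342.] top 0.0599 circ 0.354 0.0268 0.0197 mean [0.3547 0.0267 0.0567]
top yellow_spool 0.65 [347. 287. 363. 306.] top 0.059 circ 0.4273 -0.1556 0.0194 mean [ 0.4268 -0.1554  0.0562]
top yellow_spool 0.61 [183. 340. 210. 365.] top 0.0598 circ 0.3062 0.1938 0.0199 mean [0.306  0.1945 0.0567]
top yellow_spool 0.58 [194. 284. 217. 305.] top 0.059 circ 0.4346 0.1741 0.02 mean [0.435  0.1739 0.0559]
top yellow_spool 0.53 [226. 31
[... 1104 characters left out ...]
 -0.0137 0.0205 mean [ 0.4366 -0.0119  0.055 ]
side yellow_spool 0.79 [404. 312. 434. 350.] top 0.0565 circ 0.3691 0.1093 0.0214 mean [0.3701 0.1114 0.0551]
side yellow_spool 0.59 [447. 353. 476. 395.] top 0.0569 circ 0.3069 0.1967 0.0209 mean [0.3071 0.198  0.0553]
side yellow_spool 0.57 [363. 337. 395. 375.] top 0.0568 circ 0.4339 0.176 0.021 mean [0.4341 0.178  0.0553]
side green_spool 0.68 [369. 189. 391. 218.] top 0.0563 circ 0.4706 -0.2824 0.0216 mean [ 0.4698 -0.282   0.0547]
side hoop 0.92 [352. 159. 396. 182.] top 0.0105 circ 0.5053 -0.4805 0.0621 mean [ 0.4995 -0.4763  0.0081]
side phone 0.97 [185. 235. 244. 286.] top 0.0103 circ 0.7873 -0.0402 0.0815 mean [ 0.7875 -0.0339  0.0082]
```

Run:
```python
import cv2,numpy as np
a=cv2.imread("pics/top0.png")[260:380,120:370]; b=cv2.imread("pics/side0.png")[250:460,310:490]
a=cv2.resize(a,None,fx=3,fy=3,interpolation=3)[:, :750]; cv2.imwrite("pics/ct.png",a)
cv2.imwrite("pics/cs.png",cv2.resize(b,None,fx=2.8,fy=2.8,interpolation=3))
```

```text
(no output)
```

View pics/ct.png

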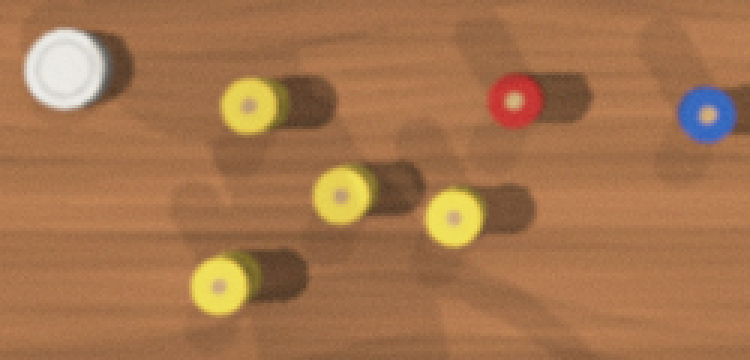

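View pics/cs.png

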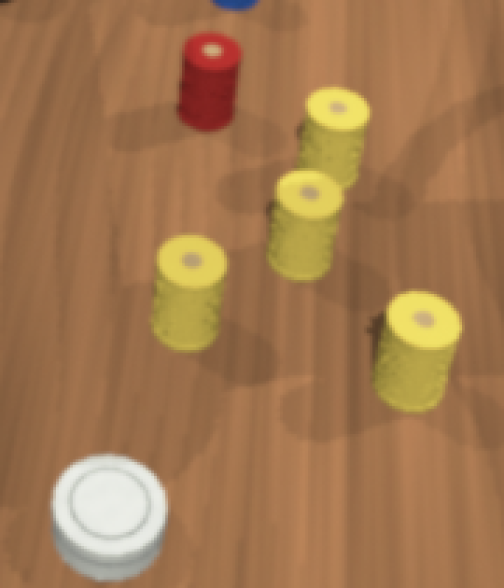

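Candidates for the yellow spool in the top picture are (203,295) at 0.468 m, (234,325) at 0.385 m, (193,355) at 0.363 m and (271,332) at 0.355 m from the base. The farthest is the one at (203,295), world (0.435, 0.175). There is only one tin (142,283), one red spool (291,293) and one blue spool (355,298).

I'll start moving, turning the jaws to lie along world x.

```bash
python3 -m creep '[[-1,[0,-0.034,-0.036],[-8,0,0]],[-1,[0,-0.068,-0.072],[-16,0,0]],[-1,[0,-0.102,-0.108],[-24,0,0]],[-1,[0,-0.136,-0.144],[-32,0,0]],[-1,[0,-0.17,-0.18],[-40,0,0]]]' 20
cat >> h.py <<'E'
def go(x,y,z,yaw=0):
    "print shift & turn (tool axes) for tcp target pointing down, jaws at yaw from +x"
    from scipy.spatial.transform import Rotation as Ro
    st=state(); R=st["eef_rot"]; d=R.T@(np.array([x,y,z])-st["position"])
    c,s=np.cos(np.radians(yaw)),np.sin(np.radians(yaw))
    T=np.array([[0,c,s],[0,s,-c],[-1,0,0]])
    print("t",round(st["t"],2),"pos",st["position"].round(4),"shift",d.round(4),"turn",Ro.from_matrix(R.T@T).as_rotvec(degrees=True).round(1),"F",st["contact_force"].round(1),"w",round(st["grip_width"]*88,1),"j",st["joint_pos"].round())
E
python3 -c "
from h import *
go(.44,.05,.2)"
```

```text
t: 1.65
position: [0.2891, -0.3645, 0.2228]
eef_rot: [[0.001, 0.827, -0.562], [-0.0, -0.562, -0.827], [-1.0, 0.001, 0.0]]
contact_force: [1.4, 0.5, 0.6]
grip_width: 1.0
t 1.65 pos [ 0.2891 -0.3645  0.2228] shift [ 0.0227 -0.108  -0.4277] turn [-34.2   0.   -0. ] F [1.4 0.5 0.6] w 88.0 j [-56. -16.  90.   0. 105. -22.]
```

```bash
python3 -m creep '[[-1,[0.004,-0.011,-0.043],[-7,0,0]],[-1,[0.008,-0.022,-0.086],[-14,0,0]],[-1,[0.012,-0.034,-0.13],[-21,0,0]],[-1,[0.016,-0.044,-0.172],[-28,0,0]],[-1,[0.02,-0.056,-0.215],[-34.2,0,0]]]'
python3 -c "
from h import *
go(.4615,.317,.15)"
```

```text
t: 2.15
position: [0.3638, -0.1535, 0.2028]
eef_rot: [[0.002, 1.0, 0.005], [-0.001, 0.005, -1.0], [-1.0, 0.002, 0.001]]
contact_force: [0.6, -0.4, 0.5]
grip_width: 0.998
t 2.15 pos [ 0.3638 -0.1535  0.2028] shift [ 0.0525  0.0999 -0.4701] turn [ 0.3  0.1 -0.1] F [ 0.6 -0.4  0.5] w 87.8 j [-28. -27. 101.  -0. 106. -28.]
```

```bash
python3 -m creep '[[-1,[0,0.01,-0.045],[0,0,0]],[-1,[0,0.02,-0.09],[0,0,0]],[-1,[0,0.03,-0.135],[0,0,0]],[-1,[0.01,0.04,-0.18],[0,0,0]],[-1,[0.01,0.05,-0.225],[0.3,0.1,-0.1]]]'
python3 -m creep '[[-1,[0.01,0.01,-0.045],[0,0,0]],[-1,[0.02,0.02,-0.09],[0,0,0]],[-1,[0.03,0.03,-0.135],[0,0,0]],[-1,[0.04,0.04,-0.18],[0,0,0]],[-1,[0.042,0.05,-0.22],[0,0,0]]]'
python3 - <<'E'
from h import *
go(.4615,.317,.15)
s=snapshot("wrist"); cv2.imwrite("pics/w1.png",s["image"][:,:,::-1])
for r in regions_of("needle_tin","wrist")[:2]:
    P=cloud(s,r["mask"]);top=np.percentile(P[:,2],90);T=P[P[:,2]>top-.006]
    print(r["p"],top,cv2.minEnclosingCircle(T[:,:2].astype(np.float32)))
E
```

```text
t: 2.65
position: [0.4124, 0.0737, 0.1919]
eef_rot: [[-0.001, 1.0, -0.0], [0.001, -0.0, -1.0], [-1.0, -0.001, -0.001]]
contact_force: [0.6, 0.3, 0.2]
grip_width: 0.999
t: 3.15
position: [0.4618, 0.2958, 0.1485]
eef_rot: [[-0.002, 1.0, 0.001], [-0.0, 0.001, -1.0], [-1.0, -0.002, 0.0]]
contact_force: [0.2, -1.0, 0.3]
grip_width: 0.997
t 3.15 pos [0.4618 0.2958 0.1485] shift [-0.0015 -0.0003 -0.0212] turn [0.  0.  0.1] F [ 0.2 -1.   0.3] w 87.8 j [29. -3. 86.  0. 97. 29.]
0.64 0.024824669328929044 ((0.46310001611709595, 0.3180764317512512), 0.02907695807516575)
```

View pics/w1.png

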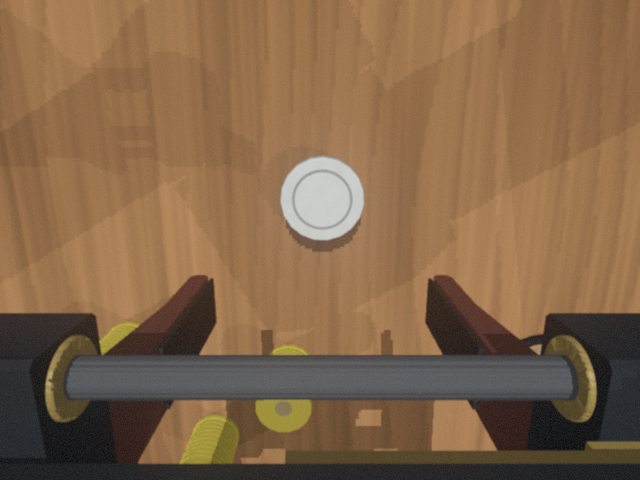

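```bash
python3 -m creep '[[-1,[0.02,0.0005,-0.022],[0,0,0]],[-1,[0.05,0.0005,-0.022],[0,0,0]],[-1,[0.08,0.0005,-0.022],[0,0,0]],[-1,[0.11,0.0005,-0.022],[0,0,0]],[-1,[0.13,0.0005,-0.022],[0,0,0]]]'
python3 -c "
from h import *
go(.462,.3175,.005)"
```

```text
t: 3.75
position: [0.4609, 0.3184, 0.0155]
eef_rot: [[-0.006, 1.0, 0.004], [-0.001, 0.004, -1.0], [-1.0, -0.006, 0.001]]
contact_force: [-0.1, -0.2, 0.2]
grip_width: 0.999
t 3.75 pos [0.4609 0.3184 0.0155] shift [0.0105 0.0011 0.0008] turn [0.2 0.1 0.3] F [-0.1 -0.2  0.2] w 87.9 j [31.  3. 94.  0. 83. 31.]
```

```bash
python3 -m creep '[[-1,[0.005,0.001,0.001],[0,0,0]],[-1,[0.01,0.001,0.001],[0.2,0.1,0.3]],[0.2,[0.01,0.001,0.001],[0.2,0.1,0.3]],[1,[0.01,0.001,0.001],[0.2,0.1,0.3]],[1,[0.01,0.001,0.001],[0.2,0.1,0.3]]]' 15
python3 -m creep '[[1,[0,0,0],[0,0,0]],[1,[0,0,0],[0,0,0]],[1,[0,0,0],[0,0,0]],[1,[0,0,0],[0,0,0]],[1,[0,0,0],[0,0,0]]]' 15
python3 - <<'E'
from h import *
go(.462,.3175,.005)
for cam in ["top","side","wrist"]:
    s=snapshot(cam); cv2.imwrite(f"pics/{cam}2.png",s["image"][:,:,::-1])
    for r in regions_of("needle_tin",cam)[:2]:
        P=cloud(s,r["mask"]);top=np.percentile(P[:,2],80);T=P[abs(P[:,2]-top)<.006]
        print(cam,r["p"],top,cv2.minEnclosingCircle(T[:,:2].astype(np.float32)))
E
```

```text
t: 4.25
position: [0.4626, 0.3178, 0.0071]
eef_rot: [[0.002, 1.0, 0.0], [0.002, 0.0, -1.0], [-1.0, 0.002, -0.002]]
contact_force: [0.0, -0.5, 0.9]
grip_width: 0.766
t: 4.75
position: [0.4631, 0.3181, 0.008]
eef_rot: [[0.003, 1.0, 0.0], [0.003, 0.0, -1.0], [-1.0, 0.003, -0.003]]
contact_force: [-1.1, -1.0, 6.2]
grip_width: 0.657
t 4.75 pos [0.4631 0.3181 0.008 ] shift [ 0.003  -0.0011  0.0006] turn [ 0.  -0.2 -0.2] F [-1.1 -1.   6.2] w 57.9 j [31.  3. 95.  0. 82. 31.]
top 0.67 0.024853826458488864 ((0.4621291160583496, 0.3057529926300049), 0.0265418142080307)
side 0.96 0.024368872539566287 ((0.4613535404205322, 0.31923097372055054), 0.029636720195412636)
wrist 0.88 0.02443371319531835 ((0.4635159969329834, 0.3186560869216919), 0.02941891923546791)
```

View pics/wrist2.png

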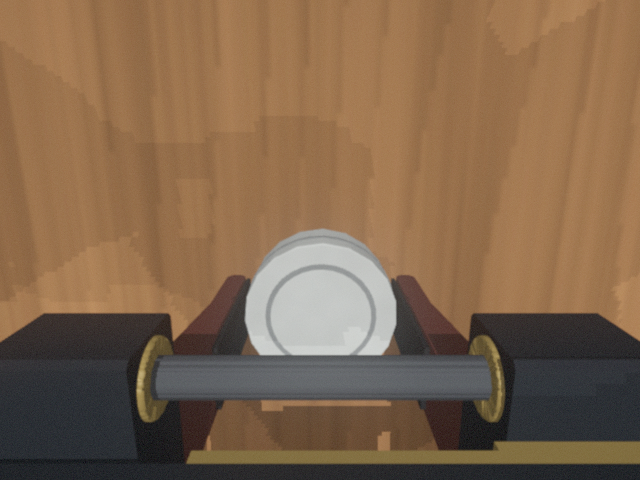

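```bash
python3 -m creep '[[1,[-0.02,0,0],[0,0,0]],[1,[-0.05,0,0],[0,0,0]],[1,[-0.08,0,0],[0,0,0]],[1,[-0.1,0.02,0.02],[0,0,0]],[1,[-0.11,0.05,0.05],[0,0,0]]]' 15
python3 -c "
from h import *
go(.643,.09,.13)"
```

```text
t: 5.55
position: [0.5129, 0.269, 0.1203]
eef_rot: [[0.005, 1.0, 0.004], [0.005, 0.004, -1.0], [-1.0, 0.005, -0.005]]
contact_force: [0.6, 0.9, -0.6]
grip_width: 0.657
t 5.55 pos [0.5129 0.269  0.1203] shift [-0.0098  0.1294  0.1795] turn [ 0.2 -0.3 -0.3] F [ 0.6  0.9 -0.6] w 57.8 j [24.  2. 84.  0. 93. 24.]
```

```bash
python3 -m creep '[[1,[0,0.025,0.035],[0,0,0]],[1,[0,0.05,0.07],[0,0,0]],[1,[0,0.075,0.105],[0,0,0]],[1,[0,0.1,0.14],[0,0,0]],[1,[-0.009,0.129,0.1795],[0.2,-0.3,-0.3]]]' 15
python3 -m creep '[[1,[0,0.008,0.01],[0,0,0]],[1,[0,0.008,0.01],[0,0,0]],[1,[0,0.008,0.01],[0,0,0]],[1,[0,0.008,0.01],[0,0,0]],[1,[0,0.008,0.01],[0,0,0]]]' 15
python3 - <<'E'
from h import *
go(.643,.161,.12)
s=snapshot("wrist"); cv2.imwrite("pics/w3.png",s["image"][:,:,::-1])
for n in ["coaster","needle_tin"]:
  for r in regions_of(n,"wrist")[:2]:
    P=cloud(s,r["mask"]);top=np.percentile(P[:,2],70);T=P[abs(P[:,2]-top)<.006]
    print(n,r["p"],top,cv2.minEnclosingCircle(T[:,:2].astype(np.float32)))
E
```

```text
t: 6.05
position: [0.6421, 0.0888, 0.1268]
eef_rot: [[-0.004, 1.0, 0.001], [-0.001, 0.001, -1.0], [-1.0, -0.004, 0.001]]
contact_force: [1.1, 0.9, -0.9]
grip_width: 0.656
t: 6.55
position: [0.6494, 0.0804, 0.1268]
eef_rot: [[-0.004, 1.0, 0.003], [-0.0, 0.003, -1.0], [-1.0, -0.004, 0.0]]
contact_force: [-0.7, 0.4, -0.6]
grip_width: 0.658
t 6.55 pos [0.6494 0.0804 0.1268] shift [ 0.0068 -0.0061 -0.0806] turn [0.2 0.  0.2] F [-0.7  0.4 -0.6] w 57.9 j [ 4. 14. 71. -0. 96.  4.]
coaster 0.66 0.005255940110286395 ((0.6446243524551392, 0.16298241913318634), 0.04298476502299309)
needle_tin 0.93 0.14295208201247692 ((0.6498332619667053, 0.08163435012102127), 0.029320238158106804)
```

View pics/w3.png

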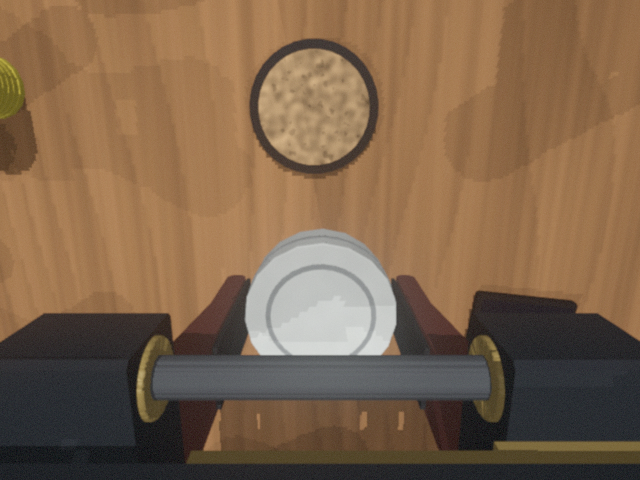

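```bash
python3 -m creep '[[1,[0,-0.003,-0.04],[0,0,0]],[1,[0.01,-0.005,-0.0816],[0.2,0,0.2]],[1,[0.04,-0.005,-0.0816],[0.2,0,0.2]],[1,[0.07,-0.005,-0.0816],[0.2,0,0.2]],[1,[0.1,-0.005,-0.0816],[0.2,0,0.2]]]' 15
python3 -c "
from h import *
go(.6445,.162,.015)"
```

```text
t: 7.2
position: [0.6439, 0.1623, 0.0264]
eef_rot: [[0.001, 1.0, 0.0], [-0.0, 0.0, -1.0], [-1.0, 0.001, 0.0]]
contact_force: [0.3, -0.1, -0.7]
grip_width: 0.662
t 7.2 pos [0.6439 0.1623 0.0264] shift [0.0114 0.0006 0.0003] turn [ 0.  0. -0.] F [ 0.3 -0.1 -0.7] w 58.2 j [11. 18. 76. -0. 86. 11.]
```

```bash
python3 -m creep '[[1,[0.004,0.0005,0.0003],[0,0,0]],[1,[0.008,0.0005,0.0003],[0,0,0]],[1,[0.011,0.0005,0.0003],[0,0,0]],[1,[0.012,0.0005,0.0003],[0,0,0]],[1,[0.012,0.0005,0.0003],[0,0,0]]]' 15
python3 - <<'E'
from h import *
go(.6445,.162,.013)
s=snapshot("wrist"); cv2.imwrite("pics/w4.png",s["image"][:,:,::-1])
for n in ["needle_tin","coaster"]:
  for r in regions_of(n,"wrist")[:2]:
    P=cloud(s,r["mask"]);top=np.percentile(P[:,2],70);T=P[abs(P[:,2]-top)<.006]
    print(n,r["p"],top,cv2.minEnclosingCircle(T[:,:2].astype(np.float32)))
E
```

```text
t: 7.7
position: [0.6452, 0.1621, 0.0159]
eef_rot: [[0.003, 1.0, 0.0], [0.0, 0.0, -1.0], [-1.0, 0.003, -0.0]]
contact_force: [0.3, -0.6, -1.2]
grip_width: 0.656
t 7.7 pos [0.6452 0.1621 0.0159] shift [ 0.0029 -0.0007  0.0001] turn [ 0.  -0.  -0.2] F [ 0.3 -0.6 -1.2] w 57.7 j [11. 18. 77. -0. 85. 11.]
needle_tin 0.59 0.03202554915712697 ((0.6458039879798889, 0.16229118406772614), 0.029273955151438713)
coaster 0.91 0.005158150214233986 ((0.6447343230247498, 0.16292528808116913), 0.042432427406311035)
```

```bash
python3 -m creep '[[1,[0.001,-0.001,-0.0005],[0,0,0]],[1,[0.002,-0.001,-0.0005],[0,0,0]],[1,[0.003,-0.001,-0.0005],[0,0,0]],[1,[0.003,-0.001,-0.0005],[0,0,0]],[1,[0.003,-0.001,-0.0005],[0,0,0]]]' 15
python3 - <<'E'
from h import *
go(.6445,.162,.013)
s=snapshot("wrist"); cv2.imwrite("pics/w5.png",s["image"][:,:,::-1])
for n in ["needle_tin","coaster"]:
  for r in regions_of(n,"wrist")[:1]:
    P=cloud(s,r["mask"]);top=np.percentile(P[:,2],70);T=P[abs(P[:,2]-top)<.006]
    print(n,r["p"],top,cv2.minEnclosingCircle(T[:,:2].astype(np.float32)))
E
```

```text
t: 8.35
position: [0.644, 0.1626, 0.0131]
eef_rot: [[0.002, 1.0, 0.0], [-0.0, 0.0, -1.0], [-1.0, 0.002, 0.0]]
contact_force: [-2.8, -0.5, 5.1]
grip_width: 0.657
t 8.35 pos [0.644  0.1626 0.0131] shift [0.0001 0.0005 0.0006] turn [ 0.   0.  -0.1] F [-2.8 -0.5  5.1] w 57.8 j [11. 18. 77. -0. 84. 11.]
needle_tin 0.87 0.02923150877880551 ((0.6441588997840881, 0.16287323832511902), 0.029311595484614372)
coaster 0.85 0.0051570654874556685 ((0.6443743109703064, 0.16279052197933197), 0.04235127940773964)
```

Contact at 5 N, with the tin centred within 0.3 mm and its top at 29.2 mm. I'll release it and rise.

```bash
python3 -m creep '[[0.2,[0,0,0],[0,0,0]],[-0.2,[0,0,0],[0,0,0]],[-0.6,[0,0,0],[0,0,0]],[-1,[0,0,0],[0,0,0]],[-1,[0,0,0],[0,0,0]]]'
python3 -m creep '[[-1,[-0.01,0,0],[0,0,0]],[-1,[-0.04,0,0],[0,0,0]],[-1,[-0.08,0,0.02],[0,0,0]],[-1,[-0.12,0,0.05],[0,0,0]],[-1,[-0.15,0,0.08],[0,0,0]]]'
python3 - <<'E'
from h import *
go(.428,-.175,.15)
for cam in ["top","wrist"]:
 s=snapshot(cam); cv2.imwrite(f"pics/{cam}6.png",s["image"][:,:,::-1])
 for n in ["needle_tin","coaster"]:
  for r in regions_of(n,cam)[:1]:
    P=cloud(s,r["mask"]);top=np.percentile(P[:,2],70);T=P[abs(P[:,2]-top)<.006]
    print(cam,n,r["p"],top,cv2.minEnclosingCircle(T[:,:2].astype(np.float32)))
E
```

```text
t: 9.0
position: [0.6439, 0.1626, 0.0125]
eef_rot: [[0.002, 1.0, 0.0], [-0.0, 0.0, -1.0], [-1.0, 0.002, 0.0]]
contact_force: [-0.2, 0.4, 0.2]
grip_width: 0.89
t: 9.5
position: [0.6441, 0.0822, 0.1666]
eef_rot: [[0.006, 1.0, 0.002], [0.0, 0.002, -1.0], [-1.0, 0.006, -0.0]]
contact_force: [-0.4, 0.4, 0.3]
grip_width: 1.001
t 9.5 pos [0.6441 0.0822 0.1666] shift [ 0.0154 -0.2166  0.2569] turn [ 0.1 -0.  -0.3] F [-0.4  0.4  0.3] w 88.1 j [ 4. 12. 68. -0. 99.  4.]
top needle_tin 0.64 0.03026531900797555 ((0.6396154165267944, 0.1697060763835907), 0.027265826240181923)
top coaster 0.46 0.006776767533674116 ((0.6359204053878784, 0.18229767680168152), 0.03506479784846306)
wrist needle_tin 0.61 0.0293307036451533 ((0.6442238092422485, 0.16249161958694458), 0.02893487550318241)
wrist coaster 0.74 0.005215219899062513 ((0.6452986001968384, 0.16241535544395447), 0.04335650056600571)
```

View pics/wrist6.png

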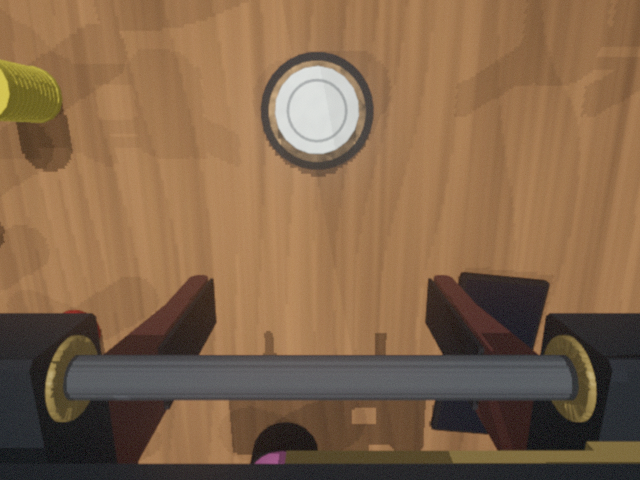

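```bash
python3 -m creep '[[-1,[0,-0.032,0.038],[0,0,0]],[-1,[0,-0.064,0.076],[0,0,0]],[-1,[0,-0.096,0.114],[0,0,0]],[-1,[0,-0.128,0.152],[0,0,0]],[-1,[0,-0.16,0.19],[0,0,0]]]'
python3 -m creep '[[-1,[0,-0.03,0.035],[0,0,0]],[-1,[0.01,-0.0566,0.067],[0,0,0]],[-1,[0.015,-0.0566,0.067],[0,0,-0.3]],[-1,[0.015,-0.0566,0.067],[0,0,-0.3]],[-1,[0.015,-0.0566,0.067],[0,0,-0.3]]]'
python3 - <<'E'
from h import *
go(.429,-.1535,.02)
s=snapshot("wrist"); cv2.imwrite("pics/w7.png",s["image"][:,:,::-1])
for n in ["blue_spool"]:
  for r in regions_of(n,"wrist")[:2]:
    P=cloud(s,r["mask"]);top=np.percentile(P[:,2],95);T=P[abs(P[:,2]-top)<.006]
    print(n,r["p"],top,cv2.minEnclosingCircle(T[:,:2].astype(np.float32)))
E
```

```text
t: 10.3
position: [0.4813, -0.1068, 0.1589]
eef_rot: [[-0.004, 1.0, 0.003], [0.001, 0.003, -1.0], [-1.0, -0.004, -0.001]]
contact_force: [0.8, -1.0, 0.2]
grip_width: 0.999
t: 10.8
position: [0.4253, -0.1726, 0.1431]
eef_rot: [[-0.01, 1.0, 0.005], [0.002, 0.005, -1.0], [-1.0, -0.01, -0.003]]
contact_force: [-0.4, -0.0, 0.9]
grip_width: 1.003
t 10.8 pos [ 0.4253 -0.1726  0.1431] shift [ 0.1231  0.0051 -0.0188] turn [ 0.3 -0.1  0.6] F [-0.4 -0.   0.9] w 88.3 j [-26. -16.  99.  -0.  98. -27.]
blue_spool 0.76 0.05679048720870151 ((0.42834988236427307, -0.1548399180173874), 0.02005600556731224)
```

View pics/w7.png

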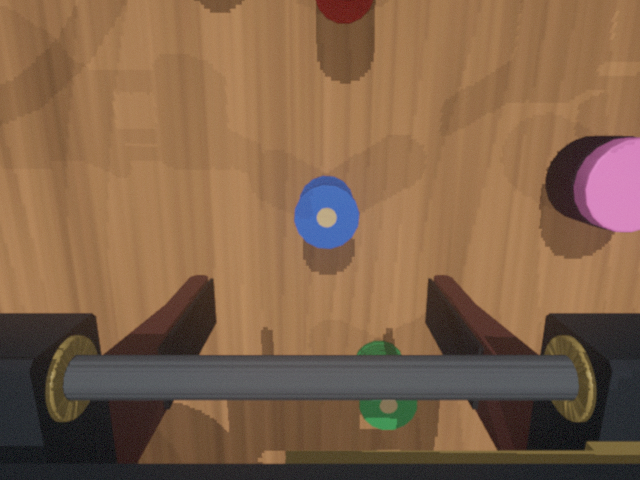

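```bash
python3 -m creep '[[-1,[0.01,0.0046,-0.0178],[0.3,-0.1,0.6]],[-1,[0.04,0.0046,-0.0178],[0.3,-0.1,0.6]],[-1,[0.08,0.0046,-0.0178],[0.3,-0.1,0.6]],[-1,[0.11,0.0046,-0.0178],[0.3,-0.1,0.6]],[-1,[0.12,0.0046,-0.0178],[0.3,-0.1,0.6]]]'
python3 -c "
from h import *
go(.4285,-.1545,.015)"
```

```text
t: 11.4
position: [0.4277, -0.1528, 0.0203]
eef_rot: [[-0.004, 1.0, 0.002], [0.002, 0.002, -1.0], [-1.0, -0.004, -0.002]]
contact_force: [-0.5, -0.3, 1.1]
grip_width: 1.003
t 11.4 pos [ 0.4277 -0.1528  0.0203] shift [0.0053 0.0008 0.0017] turn [ 0.1 -0.1  0.2] F [-0.5 -0.3  1.1] w 88.2 j [-24. -14. 110.   0.  85. -24.]
```

```bash
python3 -m creep '[[-1,[0.005,0.001,0.0017],[0,0,0.2]],[0,[0.005,0.001,0.0017],[0,0,0.2]],[0.4,[0.005,0.001,0.0017],[0,0,0.2]],[1,[0.005,0.001,0.0017],[0,0,0.2]],[1,[0.005,0.001,0.0017],[0,0,0.2]]]' 12
python3 -m creep '[[1,[0,0,0],[0,0,0]],[1,[0,0,0],[0,0,0]],[1,[0,0,0],[0,0,0]],[1,[0,0,0],[0,0,0]],[1,[0,0,0],[0,0,0]]]' 12
python3 -c "
from h import *
go(.4285,-.1545,.17)"
```

```text
t: 11.9
position: [0.4294, -0.1548, 0.0165]
eef_rot: [[0.001, 1.0, 0.002], [0.002, 0.002, -1.0], [-1.0, 0.001, -0.002]]
contact_force: [0.0, 0.8, 0.3]
grip_width: 0.675
t: 12.4
position: [0.4295, -0.155, 0.0168]
eef_rot: [[0.002, 1.0, 0.002], [0.001, 0.002, -1.0], [-1.0, 0.002, -0.001]]
contact_force: [-1.0, 0.4, 2.8]
grip_width: 0.451
t 12.4 pos [ 0.4295 -0.155   0.0168] shift [-0.1532 -0.0007 -0.0007] turn [ 0.1 -0.1 -0.1] F [-1.   0.4  2.8] w 39.7 j [-24. -14. 110.   0.  84. -24.]
```

```bash
python3 -m creep '[[1,[-0.02,0,0],[0,0,0]],[1,[-0.06,0,0],[0,0,0]],[1,[-0.1,0,0],[0,0,0]],[1,[-0.12,0.02,-0.02],[0,0,0]],[1,[-0.12,0.05,-0.055],[0,0,0]]]' 12
python3 -c "
from h import *
go(.6442,.085,.135)"
```

```text
t: 12.9
position: [0.481, -0.1014, 0.1416]
eef_rot: [[0.009, 1.0, -0.002], [-0.002, -0.002, -1.0], [-1.0, 0.009, 0.002]]
contact_force: [1.0, -0.8, -0.6]
grip_width: 0.449
t 12.9 pos [ 0.481  -0.1014  0.1416] shift [ 0.0077  0.1628 -0.1867] turn [-0.1  0.1 -0.5] F [ 1.  -0.8 -0.6] w 39.5 j [-16. -12.  95.   0.  96. -16.]
```

```bash
python3 -m creep '[[1,[0,0.035,-0.04],[0,0,0]],[1,[0,0.07,-0.08],[0,0,0]],[1,[0,0.1,-0.12],[0,0,0]],[1,[0,0.135,-0.155],[-0.1,0.1,-0.5]],[1,[0.007,0.163,-0.187],[-0.1,0.1,-0.5]]]' 12
python3 -m creep '[[1,[0,0,0],[0,0,0]],[1,[0,0,0],[0,0,0]],[1,[0,0,0],[0,0,0]],[1,[0,0,0],[0,0,0]],[1,[0,0,0],[0,0,0]]]' 12
python3 - <<'E'
from h import *
go(.6442,.1625,.05)
s=snapshot("wrist"); cv2.imwrite("pics/w8.png",s["image"][:,:,::-1])
for n in ["blue_spool","needle_tin","coaster"]:
  for r in regions_of(n,"wrist")[:1]:
    P=cloud(s,r["mask"]);top=np.percentile(P[:,2],80);T=P[abs(P[:,2]-top)<.005]
    print(n,r["p"],top,cv2.minEnclosingCircle(T[:,:2].astype(np.float32)))
E
```

```text
t: 13.4
position: [0.646, 0.0872, 0.1361]
eef_rot: [[0.001, 1.0, 0.0], [0.0, 0.0, -1.0], [-1.0, 0.001, -0.0]]
contact_force: [0.3, 0.1, 0.5]
grip_width: 0.447
t: 13.9
position: [0.6458, 0.086, 0.1374]
eef_rot: [[0.003, 1.0, -0.001], [0.0, -0.001, -1.0], [-1.0, 0.003, -0.0]]
contact_force: [-0.1, -0.3, -0.1]
grip_width: 0.452
t 13.9 pos [0.6458 0.086  0.1374] shift [ 0.0875 -0.002  -0.0764] turn [-0.1 -0.  -0.2] F [-0.1 -0.3 -0.1] w 39.8 j [ 5. 13. 71.  0. 96.  5.]
blue_spool 0.59 0.17688947391084883 ((0.6462031006813049, 0.08724597096443176), 0.019755112007260323)
needle_tin 0.68 0.02952310755913009 ((0.6442860960960388, 0.16286404430866241), 0.028904344886541367)
coaster 0.85 0.005427350354844813 ((0.6449541449546814, 0.16243304312229156), 0.04280788451433182)
```

View pics/w8.png

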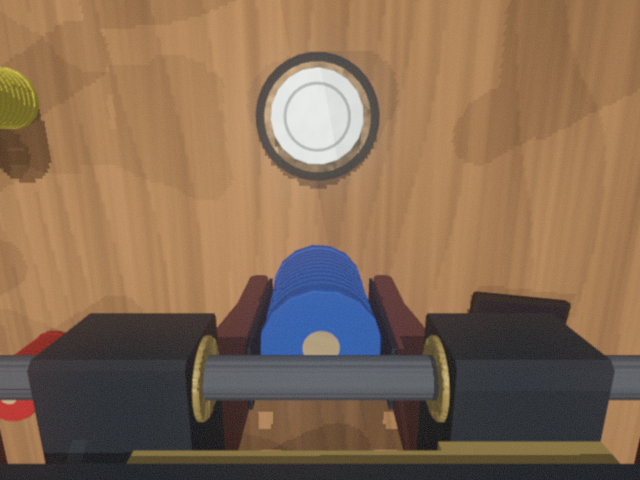

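```bash
python3 -m creep '[[1,[0,-0.002,-0.045],[0,0,0]],[1,[0.02,-0.002,-0.076],[0,0,0]],[1,[0.05,-0.002,-0.076],[0,0,-0.2]],[1,[0.07,-0.002,-0.076],[0,0,-0.2]],[1,[0.082,-0.002,-0.076],[0,0,-0.2]]]' 12
python3 -c "
from h import *
go(.644,.162,.0458)"
```

```text
t: 14.6
position: [0.643, 0.1627, 0.0523]
eef_rot: [[-0.004, 1.0, -0.0], [-0.0, -0.0, -1.0], [-1.0, -0.004, 0.0]]
contact_force: [0.5, -0.9, -0.5]
grip_width: 0.449
t 14.6 pos [0.643  0.1627 0.0523] shift [0.0065 0.001  0.0007] turn [-0.   0.   0.2] F [ 0.5 -0.9 -0.5] w 39.5 j [11. 17. 75.  0. 89. 11.]
```

```bash
python3 -m creep '[[1,[0.002,0.0012,0.0006],[0,0,0.2]],[1,[0.003,0.0012,0.0006],[0,0,0.2]],[1,[0.004,0.0012,0.0006],[0,0,0.2]],[1,[0.005,0.0012,0.0006],[0,0,0.2]],[1,[0.005,0.0012,0.0006],[0,0,0.2]]]' 12
python3 - <<'E'
from h import *
go(.644,.162,.0458)
s=snapshot("wrist"); cv2.imwrite("pics/w9.png",s["image"][:,:,::-1])
for n in ["blue_spool","needle_tin","coaster"]:
  for r in regions_of(n,"wrist")[:1]:
    P=cloud(s,r["mask"]);top=np.percentile(P[:,2],80);T=P[abs(P[:,2]-top)<.005]
    print(n,r["p"],top,cv2.minEnclosingCircle(T[:,:2].astype(np.float32)))
E
```

```text
t: 15.1
position: [0.6446, 0.1621, 0.0483]
eef_rot: [[0.001, 1.0, -0.0], [-0.0, -0.0, -1.0], [-1.0, 0.001, 0.0]]
contact_force: [1.1, 0.5, -0.8]
grip_width: 0.447
t 15.1 pos [0.6446 0.1621 0.0483] shift [ 0.0025 -0.0006  0.0001] turn [-0.  0. -0.] F [ 1.1  0.5 -0.8] w 39.3 j [11. 17. 75. -0. 88. 11.]
blue_spool 0.56 0.08770820267448434 ((0.6449970006942749, 0.16316935420036316), 0.019987113773822784)
needle_tin 0.69 0.029182009790263773 ((0.6444079875946045, 0.16758516430854797), 0.028105970472097397)
coaster 0.95 0.005414896620788195 ((0.6453044414520264, 0.1639644056558609), 0.043081022799015045)
```

View pics/w9.png

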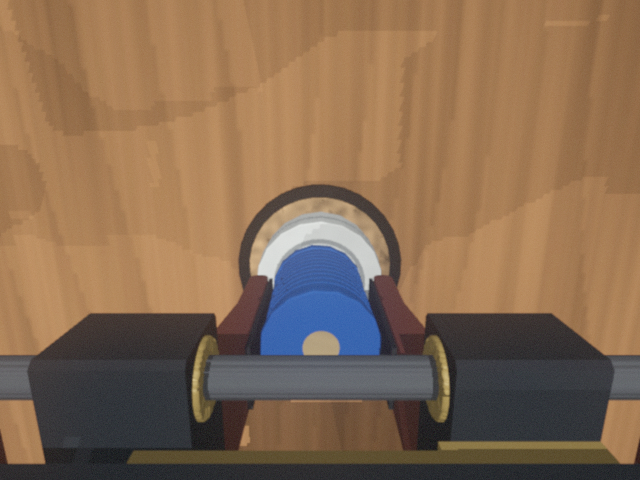

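```bash
python3 -m creep '[[1,[0.001,-0.0006,0.0003],[0,0,0]],[1,[0.002,-0.0006,0.0003],[0,0,0]],[1,[0.0028,-0.0006,0.0003],[0,0,0]],[1,[0.0028,-0.0006,0.0003],[0,0,0]],[1,[0.003,-0.0006,0.0003],[0,0,0]]]' 12
python3 -m creep '[[0.3,[0,0,0],[0,0,0]],[0,[0,0,0],[0,0,0]],[-0.2,[0,0,0],[0,0,0]],[-0.4,[0,0,0],[0,0,0]],[-0.4,[0,0,0],[0,0,0]]]'
python3 -m creep '[[-0.6,[-0.01,0,0],[0,0,0]],[-0.8,[-0.04,0,0],[0,0,0]],[-1,[-0.08,0,0],[0,0,0]],[-1,[-0.115,0,0.03],[0,0,0]],[-1,[-0.13,0,0.07],[0,0,0]]]'
python3 - <<'E'
from h import *
go(.439,-.04,.15)
for cam in ["wrist","side"]:
 s=snapshot(cam); cv2.imwrite(f"pics/{cam}10.png",s["image"][:,:,::-1])
 for n in ["blue_spool","needle_tin","coaster"]:
  for r in regions_of(n,cam)[:1]:
    P=cloud(s,r["mask"]);top=np.percentile(P[:,2],80);T=P[abs(P[:,2]-top)<.005]
    print(n,r["p"],top,cv2.minEnclosingCircle(T[:,:2].astype(np.float32)))
E
```

```text
t: 15.8
position: [0.6439, 0.1619, 0.0459]
eef_rot: [[0.001, 1.0, 0.0], [-0.0, 0.0, -1.0], [-1.0, 0.001, 0.0]]
contact_force: [-3.1, 0.1, 7.6]
grip_width: 0.45
t: 16.3
position: [0.6438, 0.1618, 0.0455]
eef_rot: [[0.0, 1.0, -0.0], [-0.0, -0.0, -1.0], [-1.0, 0.0, 0.0]]
contact_force: [-0.4, -0.0, -0.1]
grip_width: 0.697
t: 16.8
position: [0.6449, 0.093, 0.1815]
eef_rot: [[0.008, 1.0, 0.003], [0.001, 0.003, -1.0], [-1.0, 0.008, -0.001]]
contact_force: [0.6, -0.9, 0.5]
grip_width: 0.997
t 16.8 pos [0.6449 0.093  0.1815] shift [ 0.0298 -0.2066  0.1323] turn [ 0.2 -0.1 -0.4] F [ 0.6 -0.9  0.5] w 87.7 j [  5.  13.  67.   0. 100.   5.]
blue_spool 0.73 0.08530483094206967 ((0.6429622769355774, 0.16174831986427307), 0.019910959526896477)
needle_tin 0.88 0.02939803270693777 ((0.6443424820899963, 0.1627098172903061), 0.02897796593606472)
coaster 0.89 0.005472682857635151 ((0.6447380185127258, 0.16265586018562317), 0.04272070154547691)
blue_spool 0.75 0.08435806593235771 ((0.6400530934333801, 0.1626126766204834), 0.02053455077111721)
needle_tin 0.71 0.02844850800609086 ((0.6429291367530823, 0.16520169377326965), 0.029510581865906715)
coaster 0.6 0.005379517559900952 ((0.6417182683944702, 0.16443143784999847), 0.042307350784540176)
```

View pics/wrist10.png

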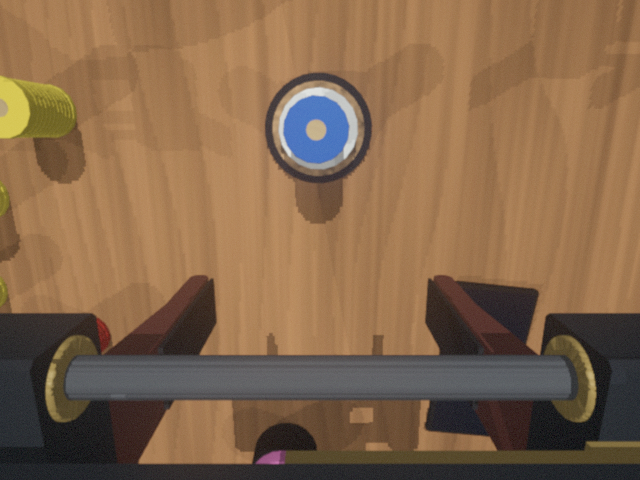

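View pics/side10.png

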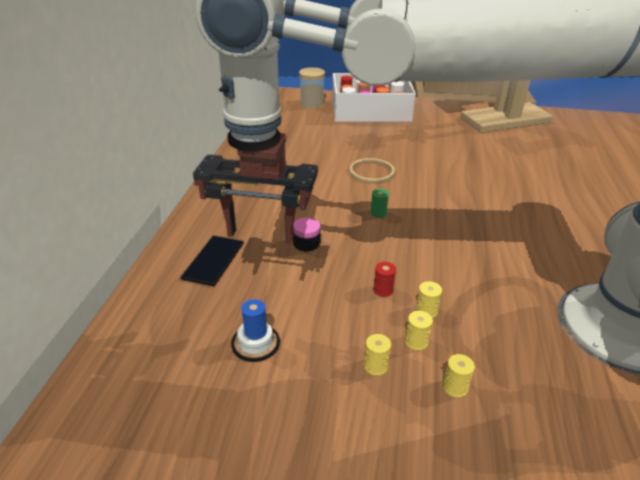

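```bash
python3 -m creep '[[-1,[0,-0.02,0.045],[0,0,0]],[-1,[0,-0.04,0.09],[0,0,0]],[-1,[0,-0.06,0.135],[0,0,0]],[-1,[0,-0.08,0.18],[0,0,0]],[-1,[0,-0.09,0.225],[0,0,-0.4]]]'
python3 -m creep '[[-1,[0,0,0.04],[0,0,0]],[-1,[0,0,0.065],[0,0,0]],[-1,[0,0,0.065],[0,0,0]],[-1,[0,0,0.065],[0,0,0]],[-1,[0,0,0.065],[0,0,0]]]'
python3 - <<'E'
from h import *
go(.439,-.04,.15)
cam="wrist"
s=snapshot(cam); cv2.imwrite(f"pics/w11.png",s["image"][:,:,::-1])
for n in ["jar","red_spool"]:
  for r in regions_of(n,cam)[:2]:
    P=cloud(s,r["mask"]);top=np.percentile(P[:,2],80);T=P[abs(P[:,2]-top)<.005]
    print(n,r["p"],top,cv2.minEnclosingCircle(T[:,:2].astype(np.float32)),r["box"])
E
```

```text
t: 17.7
position: [0.5521, -0.1325, 0.1739]
eef_rot: [[-0.01, 1.0, 0.003], [0.0, 0.003, -1.0], [-1.0, -0.01, -0.0]]
contact_force: [1.3, -0.1, 0.7]
grip_width: 1.0
t: 18.2
position: [0.5525, -0.1959, 0.1735]
eef_rot: [[-0.011, 1.0, 0.005], [0.001, 0.005, -1.0], [-1.0, -0.011, -0.001]]
contact_force: [-0.3, 0.2, -0.1]
grip_width: 0.999
t 18.2 pos [ 0.5525 -0.1959  0.1735] shift [ 0.0249 -0.1125 -0.1565] turn [ 0.3 -0.1  0.6] F [-0.3  0.2 -0.1] w 88.0 j [-23.   3.  77.  -0. 100. -23.]
jar 0.69 0.05028160606528352 ((0.6139988899230957, -0.13562017679214478), 0.028976107016205788) [0.5675, 0.2006, 0.713, 0.3925]
red_spool 0.39 0.050278147653024234 ((0.6139606833457947, -0.13576608896255493), 0.02897760644555092) [0.572, 0.2054, 0.7103, 0.3952]
```

View pics/w11.png

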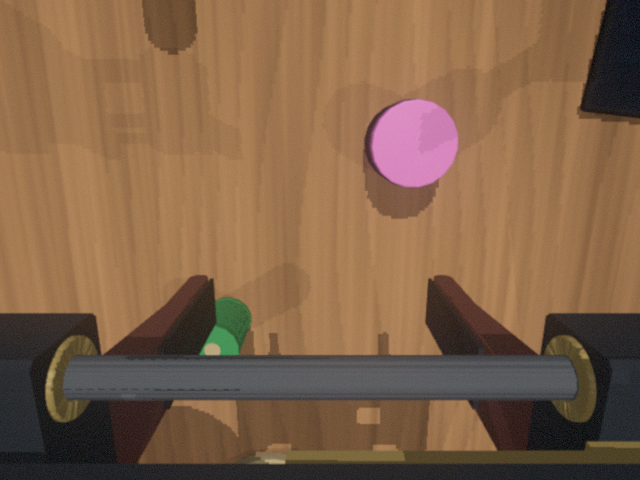

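```bash
python3 -m creep '[[-1,[0,-0.028,-0.039],[0,0,0]],[-1,[0.005,-0.056,-0.078],[0,0,0]],[-1,[0.015,-0.084,-0.117],[0,0,0.3]],[-1,[0.025,-0.1125,-0.156],[0.3,-0.1,0.6]],[-1,[0.025,-0.1125,-0.156],[0.3,-0.1,0.6]]]'
python3 - <<'E'
from h import *
go(.4388,-.015,.015)
cam="wrist"
s=snapshot(cam); cv2.imwrite(f"pics/w12.png",s["image"][:,:,::-1])
for n in ["red_spool"]:
  for r in regions_of(n,cam)[:2]:
    P=cloud(s,r["mask"]);top=np.percentile(P[:,2],95);T=P[abs(P[:,2]-top)<.005]
    print(n,r["p"],top,cv2.minEnclosingCircle(T[:,:2].astype(np.float32)),r["box"])
E
```

```text
t: 18.85
position: [0.4354, -0.0364, 0.148]
eef_rot: [[-0.003, 1.0, 0.005], [0.001, 0.005, -1.0], [-1.0, -0.003, -0.001]]
contact_force: [0.7, -0.8, -0.1]
grip_width: 0.994
t 18.85 pos [ 0.4354 -0.0364  0.148 ] shift [ 0.133   0.0038 -0.0213] turn [ 0.3 -0.   0.2] F [ 0.7 -0.8 -0.1] w 87.5 j [ -9. -20. 102.   0.  99. -10.]
red_spool 0.88 0.05676848264026299 ((0.43896880745887756, -0.01535959541797638), 0.02004789561033249) [0.4583, 0.3546, 0.5553, 0.5073]
```

View pics/w12.png

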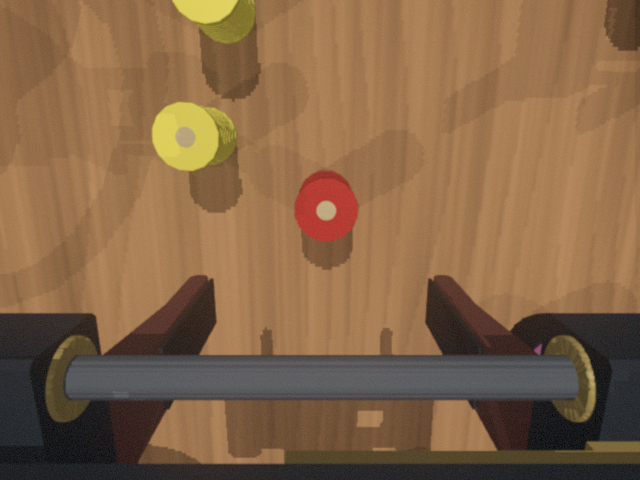

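```bash
python3 -m creep '[[-0.7,[0.02,0.0038,-0.0205],[0.3,0,0.2]],[-0.5,[0.05,0.0038,-0.0205],[0.3,0,0.2]],[-0.5,[0.09,0.0038,-0.0205],[0.3,0,0.2]],[-0.5,[0.12,0.0038,-0.0205],[0.3,0,0.2]],[-0.5,[0.13,0.0038,-0.0205],[0.3,0,0.2]]]' 12
python3 -c "
from h import *
go(.439,-.0156,.015)"
```

```text
t: 19.45
position: [0.4416, -0.0196, 0.0174]
eef_rot: [[0.001, 1.0, -0.003], [-0.001, -0.003, -1.0], [-1.0, 0.001, 0.001]]
contact_force: [-0.4, -0.3, -0.5]
grip_width: 0.752
t 19.45 pos [ 0.4416 -0.0196  0.0174] shift [ 0.0024 -0.0027 -0.004 ] turn [-0.2  0.1 -0. ] F [-0.4 -0.3 -0.5] w 66.2 j [ -7. -17. 112.  -0.  85.  -7.]
```

```bash
python3 -m creep '[[-0.5,[0.002,-0.0025,-0.004],[-0.2,0,0]],[-0.5,[0.002,-0.0025,-0.004],[-0.2,0,0]],[0.4,[0.002,-0.0025,-0.004],[-0.2,0,0]],[1,[0.002,-0.0025,-0.004],[-0.2,0,0]],[1,[0.002,-0.0025,-0.004],[-0.2,0,0]]]' 12
python3 -m creep '[[1,[0,0,0],[0,0,0]],[1,[0,0,0],[0,0,0]],[1,[0,0,0],[0,0,0]],[1,[0,0,0],[0,0,0]],[1,[0,0,0],[0,0,0]]]' 12
python3 -m creep '[[1,[-0.02,0,0],[0,0,0]],[1,[-0.06,0,0],[0,0,0]],[1,[-0.1,0,0],[0,0,0]],[1,[-0.12,0.025,-0.005],[0,0,0]],[1,[-0.12,0.06,-0.01],[0,0,0]]]' 12
python3 -c "
from h import *
go(.6344,.063,.1)"
```

```text
t: 19.95
position: [0.4399, -0.0158, 0.0166]
eef_rot: [[0.003, 1.0, 0.0], [-0.002, 0.0, -1.0], [-1.0, 0.003, 0.002]]
contact_force: [0.5, -0.1, 0.6]
grip_width: 0.516
t: 20.45
position: [0.44, -0.0158, 0.0167]
eef_rot: [[0.003, 1.0, 0.0], [-0.002, 0.0, -1.0], [-1.0, 0.003, 0.002]]
contact_force: [0.1, -0.7, 0.9]
grip_width: 0.449
t: 20.95
position: [0.5019, -0.0057, 0.142]
eef_rot: [[0.011, 1.0, -0.0], [-0.002, -0.0, -1.0], [-1.0, 0.011, 0.002]]
contact_force: [0.3, 0.4, -0.2]
grip_width: 0.449
t 20.95 pos [ 0.5019 -0.0057  0.142 ] shift [ 0.0433  0.132  -0.0688] turn [-0.   0.1 -0.6] F [ 0.3  0.4 -0.2] w 39.5 j [ -4. -11.  94.  -0.  96.  -4.]
```

```bash
python3 -m creep '[[1,[0,0.04,-0.02],[0,0,0]],[1,[0,0.08,-0.04],[0,0,0]],[1,[0.01,0.12,-0.06],[0,0,0]],[1,[0.04,0.132,-0.0688],[0,0,-0.6]],[1,[0.043,0.132,-0.0688],[0,0,-0.6]]]' 12
python3 - <<'E'
from h import *
go(.6344,.063,.017)
s=snapshot("wrist"); cv2.imwrite("pics/w13.png",s["image"][:,:,::-1])
for n in ["red_spool","blue_spool"]:
  for r in regions_of(n,"wrist")[:1]:
    P=cloud(s,r["mask"]);top=np.percentile(P[:,2],80);T=P[abs(P[:,2]-top)<.005]
    print(n,r["p"],top,cv2.minEnclosingCircle(T[:,:2].astype(np.float32)))
E
```

```text
t: 21.45
position: [0.6333, 0.0642, 0.0943]
eef_rot: [[-0.008, 1.0, 0.001], [-0.003, 0.001, -1.0], [-1.0, -0.008, 0.003]]
contact_force: [-1.2, -0.1, -1.0]
grip_width: 0.452
t 21.45 pos [0.6333 0.0642 0.0943] shift [0.0773 0.0017 0.001 ] turn [0.1 0.1 0.5] F [-1.2 -0.1 -1. ] w 39.8 j [ 3. 12. 76. -0. 92.  3.]
red_spool 0.68 0.08525926931229881 ((0.6430642604827881, 0.16185452044010162), 0.020027300342917442)
blue_spool 0.6 0.0852610846786408 ((0.6429123282432556, 0.16190187633037567), 0.019911568611860275)
```

View pics/w13.png

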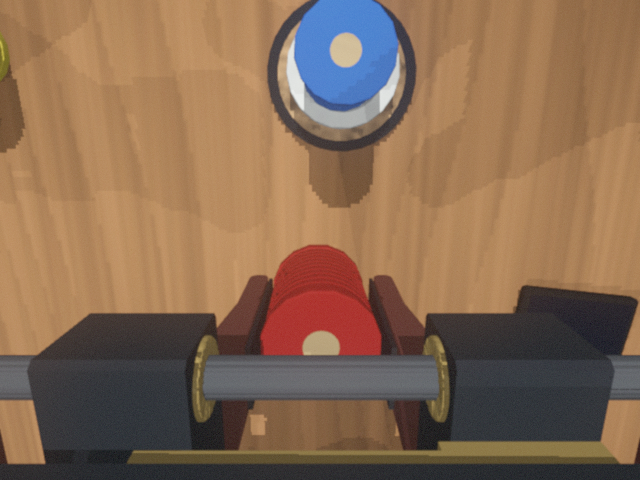

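```bash
python3 -m creep '[[1,[0.01,0.0014,0.0017],[0,0,0.5]],[1,[0.03,0.0014,0.0017],[0,0,0.5]],[1,[0.05,0.0014,0.0017],[0,0,0.5]],[1,[0.065,0.0014,0.0017],[0,0,0.5]],[1,[0.072,0.0014,0.0017],[0,0,0.5]]]' 12
python3 -c "
from h import *
go(.6341,.0623,.0165)"
```

```text
t: 22.1
position: [0.6342, 0.0601, 0.0275]
eef_rot: [[0.008, 1.0, -0.001], [-0.003, -0.001, -1.0], [-1.0, 0.008, 0.003]]
contact_force: [-0.1, -0.5, -0.9]
grip_width: 0.455
t 22.1 pos [0.6342 0.0601 0.0275] shift [ 0.011  -0.0002 -0.0022] turn [-0.1  0.2 -0.4] F [-0.1 -0.5 -0.9] w 40.1 j [ 2. 13. 82. -0. 85.  3.]
```

```bash
python3 -m creep '[[1,[0.003,0,-0.0022],[0,0.2,-0.3]],[1,[0.005,0,-0.0022],[0,0.2,-0.3]],[1,[0.007,0,-0.0022],[0,0.2,-0.3]],[1,[0.008,0,-0.0022],[0,0.2,-0.3]],[1,[0.008,0,-0.0022],[0,0.2,-0.3]]]' 12
python3 - <<'E'
from h import *
go(.6341,.0623,.0165)
s=snapshot("wrist")
for n in ["red_spool"]:
  for r in regions_of(n,"wrist")[:2]:
    P=cloud(s,r["mask"]);top=np.percentile(P[:,2],80);T=P[abs(P[:,2]-top)<.005]
    print(n,r["p"],top,cv2.minEnclosingCircle(T[:,:2].astype(np.float32)))
E
```

```text
t: 22.6
position: [0.6345, 0.0623, 0.0198]
eef_rot: [[0.003, 1.0, -0.001], [0.001, -0.001, -1.0], [-1.0, 0.003, -0.001]]
contact_force: [-0.3, -0.2, 0.5]
grip_width: 0.446
t 22.6 pos [0.6345 0.0623 0.0198] shift [ 0.0033 -0.0004  0.    ] turn [-0.1 -0.  -0.2] F [-0.3 -0.2  0.5] w 39.3 j [ 3. 14. 82.  0. 84.  3.]
red_spool 0.57 0.05939566042167038 ((0.6349048018455505, 0.06329751759767532), 0.01989515870809555)
```

Measured (0.6349, 0.0633), with the target at (0.6344, 0.0632). I'll lower it 3 mm and release.

```bash
python3 -m creep '[[1,[0.001,-0.0004,0],[0,0,-0.2]],[1,[0.002,-0.0004,0],[0,0,-0.2]],[1,[0.003,-0.0004,0],[0,0,-0.2]],[1,[0.0035,-0.0004,0],[0,0,-0.2]],[1,[0.0035,-0.0004,0],[0,0,-0.2]]]' 12
python3 -m creep '[[0.3,[0,0,0],[0,0,0]],[0,[0,0,0],[0,0,0]],[-0.2,[0,0,0],[0,0,0]],[-0.4,[0,0,0],[0,0,0]],[-0.4,[0,0,0],[0,0,0]]]'
python3 -m creep '[[-0.6,[-0.01,0,0],[0,0,0]],[-0.8,[-0.04,0,0],[0,0,0]],[-1,[-0.08,0,0],[0,0,0]],[-1,[-0.12,0,0.03],[0,0,0]],[-1,[-0.14,0,0.07],[0,0,0]]]'
python3 - <<'E'
from h import *
go(.436,.15,.15)
cam="wrist"
s=snapshot(cam); cv2.imwrite(f"pics/w14.png",s["image"][:,:,::-1])
for n in ["red_spool","blue_spool","coaster"]:
  for r in regions_of(n,cam)[:2]:
    P=cloud(s,r["mask"]);top=np.percentile(P[:,2],80);T=P[abs(P[:,2]-top)<.005]
    print(n,r["p"],top,cv2.minEnclosingCircle(T[:,:2].astype(np.float32)))
E
```

```text
t: 23.2
position: [0.6341, 0.0623, 0.0168]
eef_rot: [[-0.0, 1.0, -0.001], [0.001, -0.001, -1.0], [-1.0, -0.0, -0.001]]
contact_force: [-1.5, -0.2, 3.0]
grip_width: 0.451
t: 23.7
position: [0.6341, 0.0623, 0.0166]
eef_rot: [[-0.001, 1.0, -0.001], [0.001, -0.001, -1.0], [-1.0, -0.001, -0.001]]
contact_force: [0.1, -0.2, -0.5]
grip_width: 0.695
t: 24.2
position: [0.6354, -0.0069, 0.1624]
eef_rot: [[0.006, 1.0, 0.002], [0.001, 0.002, -1.0], [-1.0, 0.006, -0.001]]
contact_force: [0.3, 0.1, -0.5]
grip_width: 1.0
t 24.2 pos [ 0.6354 -0.0069  0.1624] shift [ 0.0113 -0.1991 -0.1574] turn [ 0.1 -0.  -0.4] F [ 0.3  0.1 -0.5] w 88.0 j [-4. 10. 71.  0. 98. -4.]
red_spool 0.6 0.05632245373376539 ((0.6333299279212952, 0.06274471431970596), 0.019962910562753677)
blue_spool 0.72 0.05631091962352298 ((0.6333364844322205, 0.06274717301130295), 0.019959071651101112)
coaster 0.58 0.0054118183762613715 ((0.6447410583496094, 0.14847004413604736), 0.03904598951339722)
```

View pics/w14.png

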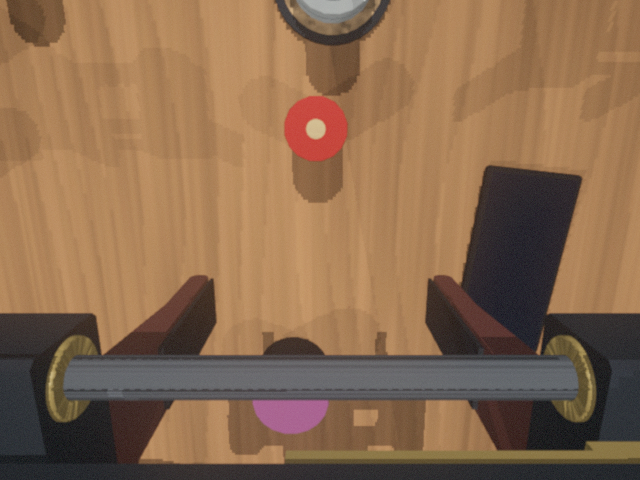

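```bash
python3 -m creep '[[-1,[0,-0.039,-0.031],[0,0,0]],[-1,[0,-0.078,-0.062],[0,0,0]],[-1,[0,-0.117,-0.093],[0,0,0]],[-1,[0.005,-0.156,-0.124],[0,0,0]],[-1,[0.011,-0.195,-0.157],[0,0,-0.4]]]'
python3 -m creep '[[-1,[0,-0.003,-0.003],[0,0,0]],[-1,[0,-0.003,-0.003],[0,0,0]],[-1,[0,-0.003,-0.003],[0,0,0]],[-1,[0,-0.003,-0.003],[0,0,0]],[-1,[0,-0.003,-0.003],[0,0,0]]]'
python3 - <<'E'
from h import *
go(.436,.1755,.015)
cam="wrist"
s=snapshot(cam); cv2.imwrite(f"pics/w15.png",s["image"][:,:,::-1])
for n in ["yellow_spool"]:
  for r in regions_of(n,cam)[:4]:
    P=cloud(s,r["mask"]);top=np.percentile(P[:,2],95);T=P[abs(P[:,2]-top)<.005]
    print(n,r["p"],top,cv2.minEnclosingCircle(T[:,:2].astype(np.float32)),r["box"])
E
```

```text
t: 24.9
position: [0.4383, 0.15, 0.1453]
eef_rot: [[-0.008, 1.0, -0.002], [0.001, -0.002, -1.0], [-1.0, -0.008, -0.001]]
contact_force: [0.3, 1.3, 0.2]
grip_width: 1.0
t: 25.4
position: [0.4361, 0.1523, 0.1452]
eef_rot: [[-0.008, 1.0, -0.003], [0.001, -0.003, -1.0], [-1.0, -0.008, -0.001]]
contact_force: [-0.7, -0.9, -0.1]
grip_width: 1.004
t 25.4 pos [0.4361 0.1523 0.1452] shift [ 0.1302  0.0009 -0.0231] turn [-0.2 -0.1  0.5] F [-0.7 -0.9 -0.1] w 88.3 j [ 15. -16.  98.   0.  98.  15.]
yellow_spool 0.86 0.05659949386406471 ((0.37240415811538696, 0.1090034618973732), 0.020175328478217125) [0.3223, 0.5375, 0.4136, 0.7035]
yellow_spool 0.81 0.05682089959372629 ((0.4357369840145111, 0.17584262788295746), 0.019952626898884773) [0.4508, 0.3481, 0.5492, 0.4981]
yellow_spool 0.74 0.0567426335274083 ((0.35585325956344604, 0.02795647643506527), 0.020342329517006874) [0.2783, 0.7298, 0.3744, 0.914]
yellow_spool 0.7 0.05666218887824417 ((0.30806905031204224, 0.1956431120634079), 0.020076019689440727) [0.1139, 0.2913, 0.2675, 0.4329]
```

View pics/w15.png

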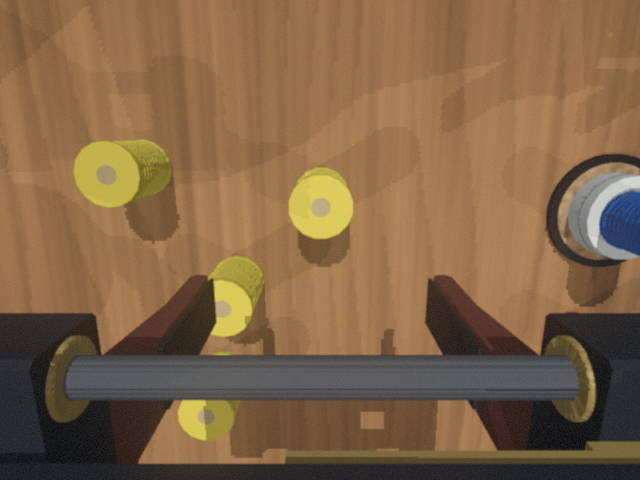

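```bash
python3 -m creep '[[-0.5,[0.0,0.0006,-0.023],[-0.2,0,0.5]],[-0.5,[0.04,0.0006,-0.0233],[-0.2,0,0.5]],[-0.5,[0.08,0.0006,-0.0233],[-0.2,0,0.5]],[-0.5,[0.11,0.0006,-0.0233],[-0.2,0,0.5]],[-0.5,[0.125,0.0006,-0.0233],[-0.2,0,0.5]]]' 12
python3 -c "
from h import *
go(.436,.1755,.015)"
```

```text
t: 26.0
position: [0.4341, 0.175, 0.017]
eef_rot: [[-0.004, 1.0, -0.0], [-0.0, -0.0, -1.0], [-1.0, -0.004, 0.0]]
contact_force: [-0.1, -0.0, 0.3]
grip_width: 0.753
t 26.0 pos [0.4341 0.175  0.017 ] shift [ 0.002   0.0019 -0.0005] turn [-0.   0.   0.2] F [-0.1 -0.   0.3] w 66.3 j [ 18. -12. 108.   0.  84.  18.]
```

```bash
python3 -m creep '[[-0.5,[0.002,0.002,-0.0005],[0,0,0.2]],[-0.5,[0.002,0.002,-0.0005],[0,0,0.2]],[0.4,[0.002,0.002,-0.0005],[0,0,0.2]],[1,[0.002,0.002,-0.0005],[0,0,0.2]],[1,[0.002,0.002,-0.0005],[0,0,0.2]]]' 12
python3 -m creep '[[1,[0,0,0],[0,0,0]],[1,[0,0,0],[0,0,0]],[1,[0,0,0],[0,0,0]],[1,[0,0,0],[0,0,0]],[1,[0,0,0],[0,0,0]]]' 12
python3 -m creep '[[1,[-0.02,0,0],[0,0,0]],[1,[-0.06,0,0],[0,0,0]],[1,[-0.1,0,0],[0,0,0]],[1,[-0.12,0.015,0.02],[0,0,0]],[1,[-0.12,0.035,0.05],[0,0,0]]]' 12
python3 -c "
from h import *
go(.6242,-.0372,.115)"
```

```text
t: 26.5
position: [0.4369, 0.1757, 0.0164]
eef_rot: [[0.002, 1.0, -0.0], [0.0, -0.0, -1.0], [-1.0, 0.002, -0.0]]
contact_force: [-0.0, 0.2, -0.6]
grip_width: 0.515
t: 27.0
position: [0.437, 0.1758, 0.0165]
eef_rot: [[0.002, 1.0, -0.0], [0.0, -0.0, -1.0], [-1.0, 0.002, -0.0]]
contact_force: [0.7, 0.1, 0.8]
grip_width: 0.451
t: 27.5
position: [0.4735, 0.1267, 0.1411]
eef_rot: [[0.009, 1.0, 0.003], [0.002, 0.003, -1.0], [-1.0, 0.009, -0.002]]
contact_force: [-0.1, 0.3, -0.7]
grip_width: 0.449
t 27.5 pos [0.4735 0.1267 0.1411] shift [0.0271 0.1499 0.1644] turn [ 0.2 -0.1 -0.5] F [-0.1  0.3 -0.7] w 39.5 j [ 11. -12.  96.   0.  96.  11.]
```

```bash
python3 -m creep '[[1,[0,0.03,0.033],[0,0,0]],[1,[0,0.06,0.066],[0,0,0]],[1,[0,0.09,0.1],[0,0,0]],[1,[0,0.12,0.133],[0,0,0]],[1,[0.01,0.15,0.1644],[0.2,-0.1,-0.5]]]' 12
python3 -c "
from h import *
go(.6246,-.0372,.0255)"
```

```text
t: 28.0
position: [0.6257, -0.0391, 0.1335]
eef_rot: [[0.003, 1.0, -0.001], [0.0, -0.001, -1.0], [-1.0, 0.003, -0.0]]
contact_force: [0.5, 0.6, -0.3]
grip_width: 0.451
t 28.0 pos [ 0.6257 -0.0391  0.1335] shift [ 0.108  -0.0015 -0.0019] turn [-0.1 -0.  -0.2] F [ 0.5  0.6 -0.3] w 39.6 j [-7.  9. 75.  0. 95. -7.]
```

```bash
python3 -m creep '[[1,[0.01,-0.0015,-0.0019],[0,0,-0.2]],[1,[0.04,-0.0015,-0.0019],[0,0,-0.2]],[1,[0.075,-0.0015,-0.0019],[0,0,-0.2]],[1,[0.095,-0.0015,-0.0019],[0,0,-0.2]],[1,[0.107,-0.0015,-0.0019],[0,0,-0.2]]]' 12
python3 -m creep '[[1,[0.001,0,0],[0,0,0]],[1,[0.002,0,0],[0,0,0]],[1,[0.002,0,0],[0,0,0]],[1,[0.002,0,0],[0,0,0]],[1,[0.002,0,0],[0,0,0]]]' 12
python3 - <<'E'
from h import *
go(.6244,-.0372,.0165)
s=snapshot("wrist")
cv2.imwrite("pics/w16.png",s["image"][:,:,::-1])
for n in ["yellow_spool","red_spool"]:
  for r in regions_of(n,"wrist")[:2]:
    P=cloud(s,r["mask"]);top=np.percentile(P[:,2],80);T=P[abs(P[:,2]-top)<.005]
    print(n,r["p"],top,cv2.minEnclosingCircle(T[:,:2].astype(np.float32)))
E
```

```text
t: 28.5
position: [0.6227, -0.0364, 0.0234]
eef_rot: [[-0.005, 1.0, -0.001], [0.001, -0.001, -1.0], [-1.0, -0.005, -0.001]]
contact_force: [-0.9, 0.5, -0.5]
grip_width: 0.447
t: 29.0
position: [0.6234, -0.0365, 0.0227]
eef_rot: [[-0.003, 1.0, -0.001], [0.001, -0.001, -1.0], [-1.0, -0.003, -0.001]]
contact_force: [-0.3, -0.1, -0.0]
grip_width: 0.452
t 29.0 pos [ 0.6234 -0.0365  0.0227] shift [0.0062 0.001  0.0007] turn [-0.  -0.   0.2] F [-0.3 -0.1 -0. ] w 39.8 j [-6. 12. 83.  0. 85. -6.]
yellow_spool 0.59 0.06251943107076167 ((0.6239932775497437, -0.03417879343032837), 0.01972687803208828)
red_spool 0.94 0.05624308170572745 ((0.6330440044403076, 0.062496401369571686), 0.019989198073744774)
```

```bash
python3 -m creep '[[1,[0.002,0.001,0.0007],[0,0,0.2]],[1,[0.0035,0.001,0.0007],[0,0,0.2]],[1,[0.005,0.001,0.0007],[0,0,0.2]],[1,[0.006,0.001,0.0007],[0,0,0.2]],[1,[0.0065,0.001,0.0007],[0,0,0.2]]]' 12
python3 -c "
from h import *
go(.6244,-.0372,.0165)"
```

```text
t: 29.65
position: [0.6239, -0.0372, 0.0164]
eef_rot: [[-0.0, 1.0, -0.001], [0.001, -0.001, -1.0], [-1.0, -0.0, -0.001]]
contact_force: [-3.7, 0.4, 7.1]
grip_width: 0.451
t 29.65 pos [ 0.6239 -0.0372  0.0164] shift [-0.0001  0.0005 -0.    ] turn [-0. -0.  0.] F [-3.7  0.4  7.1] w 39.7 j [-7. 12. 84.  0. 84. -7.]
```

```bash
python3 -m creep '[[0.3,[0,0,0],[0,0,0]],[0,[0,0,0],[0,0,0]],[-0.2,[0,0,0],[0,0,0]],[-0.4,[0,0,0],[0,0,0]],[-0.4,[0,0,0],[0,0,0]]]'
python3 -m creep '[[-0.6,[-0.01,0,0],[0,0,0]],[-0.8,[-0.05,0,0],[0,0,0]],[-1,[-0.1,0,0],[0,0,0]],[-1,[-0.15,-0.01,0.03],[0,0,0]],[-1,[-0.2,-0.02,0.05],[0,0,0]]]'
python3 -m creep '[[-1,[-0.02,0,0.02],[0,0,0]],[-1,[-0.02,0,0.02],[0,0,0]],[-1,[-0.02,0,0.02],[0,0,0]],[-1,[-0.02,0,0.02],[0,0,0]],[-1,[-0.02,0,0.02],[0,0,0]]]'
python3 - <<'E'
from h import *
go(.5,-.2,.2)
cam="wrist"
for cam in ["wrist","side","top"]:
 s=snapshot(cam); cv2.imwrite(f"pics/{cam}17.png",s["image"][:,:,::-1])
 for n in ["yellow_spool","red_spool","blue_spool","coaster","jar","green_spool","hoop","phone"]:
  for r in regions_of(n,cam)[:1 if n!="yellow_spool" else 4]:
    P=cloud(s,r["mask"]);top=np.percentile(P[:,2],80);T=P[abs(P[:,2]-top)<.005]
    print(cam,n,r["p"],top.round(4),cv2.minEnclosingCircle(T[:,:2].astype(np.float32)))
E
```

```text
t: 30.15
position: [0.6239, -0.0372, 0.0163]
eef_rot: [[-0.0, 1.0, -0.001], [0.001, -0.001, -1.0], [-1.0, -0.0, -0.001]]
contact_force: [-0.5, -0.7, -0.4]
grip_width: 0.694
t: 30.65
position: [0.606, -0.0824, 0.2061]
eef_rot: [[0.0, 1.0, 0.0], [0.001, 0.0, -1.0], [-1.0, 0.0, -0.001]]
contact_force: [1.3, -0.2, -0.0]
grip_width: 1.002
t: 31.15
position: [0.6055, -0.1014, 0.2237]
eef_rot: [[-0.004, 1.0, 0.001], [0.002, 0.001, -1.0], [-1.0, -0.004, -0.002]]
contact_force: [0.1, -0.4, -0.3]
grip_width: 1.001
t 31.15 pos [ 0.6055 -0.1014  0.2237] shift [ 0.0239 -0.1055  0.0985] turn [ 0.1 -0.1  0.2] F [ 0.1 -0.4 -0.3] w 88.1 j [-13.   8.  68.   0. 105. -13.]
wrist yellow_spool 0.91 0.0563 ((0.6230564117431641, -0.037553369998931885), 0.01998234912753105)
wrist yellow_spool 0.78 0.0461 ((0.3617890775203705, 0.026324313133955002), 0.018235281109809875)
wrist yellow_spool 0.32 0.0503 ((0.6142698526382446, -0.13567323982715607), 0.029033418744802475)
wrist red_spool 0.76 0.0559 ((0.6327980756759644, 0.05683346837759018), 0.01891203597187996)
wrist jar 0.71 0.0503 ((0.6142851114273071, -0.1354
[... 1454 characters left out ...]
.0572 ((0.6167352199554443, -0.04310302808880806), 0.01735505275428295)
top red_spool 0.6 0.0567 ((0.6308999061584473, 0.06115388870239258), 0.019534539431333542)
top blue_spool 0.83 0.0858 ((0.6412679553031921, 0.1607637107372284), 0.020040350034832954)
top coaster 0.57 0.0068 ((0.6427911520004272, 0.16014081239700317), 0.04136945679783821)
top jar 0.39 0.0509 ((0.5911085605621338, -0.15034162998199463), 0.006428685039281845)
top green_spool 0.58 0.0572 ((0.47068315744400024, -0.28548675775527954), 0.019209742546081543)
top hoop 0.86 0.0112 ((0.503922164440155, -0.48318877816200256), 0.06051923707127571)
top phone 0.81 0.0107 ((0.7905395030975342, -0.04149608686566353), 0.08032231032848358)
```

View pics/wrist17.png

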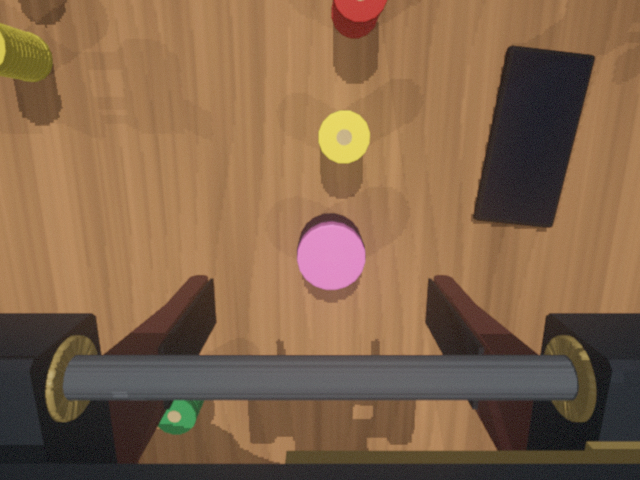

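```bash
python3 -m creep '[[-1,[0,-0.03,0.035],[0,0,0]],[-1,[0,-0.06,0.07],[0,0,0]],[-1,[0,-0.09,0.105],[0,0,0]],[-1,[0,-0.12,0.14],[0,0,0]],[-1,[0,-0.15,0.175],[0,0,0]]]'
python3 -m creep '[[-1,[0,-0.02,0.04],[0,0,0]],[-1,[0,-0.04,0.08],[0,0,0]],[-1,[0,-0.06,0.12],[0,0,0]],[-1,[0,-0.06,0.12],[0,0,0]],[-1,[0,-0.06,0.12],[0,0,0]]]'
python3 - <<'E'
from h import *
for cam in ["side","top"]:
 s=snapshot(cam); cv2.imwrite(f"pics/{cam}18.png",s["image"][:,:,::-1]); res={}
 for n in ["yellow_spool","red_spool","blue_spool","needle_tin","coaster","jar"]:
  for r in regions_of(n,cam)[:1 if n!="yellow_spool" else 5]:
    P=cloud(s,r["mask"]);top=np.percentile(P[:,2],80);T=P[abs(P[:,2]-top)<.004]
    c,rad=cv2.minEnclosingCircle(T[:,:2].astype(np.float32)); print(cam,n,round(r["p"],2),top.round(4),np.round(c,4),round(rad,4))
    if n=="yellow_spool" and c[0]<.5: continue
    res.setdefault(n,np.array(c))
 d=res["jar"]-res["coaster"]; print("dist",np.linalg.norm(d)); u=d/np.linalg.norm(d)
 for n,f in [("red_spool",1/3),("yellow_spool",2/3),("blue_spool",0)]:
  if n in res:
   e=res[n]-res["coaster"]-f*d; print(n,"along",(e@u*1e3).round(2),"across",(np.cross(u,e)*1e3).round(2))
E
```

```text
t: 33.0
position: [0.4547, -0.2785, 0.2262]
eef_rot: [[0.0, 1.0, 0.001], [0.0, 0.001, -1.0], [-1.0, 0.0, -0.0]]
contact_force: [0.7, -0.3, -0.2]
grip_width: 0.995
t: 33.5
position: [0.3942, -0.3991, 0.2259]
eef_rot: [[0.0, 1.0, -0.002], [0.001, -0.002, -1.0], [-1.0, 0.0, -0.001]]
contact_force: [0.2, 0.6, -0.9]
grip_width: 1.001
side yellow_spool 0.86 0.0555 [0.3064 0.1965] 0.0208
side yellow_spool 0.81 0.0552 [0.3708 0.1099] 0.0209
side yellow_spool 0.79 0.055 [ 0.6216 -0.0359] 0.0215
side yellow_spool 0.64 0.0553 [0.3536 0.0297] 0.0205
side red_spool 0.6 0.0553 [0.6321 0.0636] 0.0213
side blue_spool 0.59 0.0842 [0.641  0.1628] 0.0207
side needle_tin 0.94 0.0287 [0.6422 0.1641] 0.0293
side coaster 0.62 0.0053 [0.642  0.1646] 0.0429
side jar 0.93 0.0492 [ 0.6131 -0.1347] 0.0307
dist 0.3007366237844829
red_spool along 1.29 across -0.18
yellow_spool along 1.08 across -1.07
blue_spool along 1.94 across -0.84
top yellow_spool 0.87 0.0567 [0.307  0.1942] 0.0198
top yellow_spool 0.86 0.0569 [ 0.6211 -0.0386] 0.0196
top yellow_spool 0.78 0.0566 [0.3698 0.1074] 0.0198
top yellow_spool 0.59 0.0573 [0.354  0.0265] 0.0197
top red_spool 0.84 0.0573 [0.6314 0.0612] 0.0196
top blue_spool 0.68 0.0854 [0.6412 0.161 ] 0.0202
top needle_tin 0.66 0.0307 [0.6418 0.1602] 0.0284
top coaster 0.83 0.0067 [0.6423 0.1609] 0.0415
top jar 0.61 0.0515 [ 0.6126 -0.137 ] 0.0287
dist 0.29939943911724215
red_spool along 0.54 across -0.98
yellow_spool along 1.01 across -1.27
blue_spool along 0.06 across -1.11<stdin>:13: DeprecationWarning: Arrays of 2-dimensional vectors are deprecated. Use arrays of 3-dimensional vectors instead. (deprecated in NumPy 2.0)
```

```bash
sleep 1
```

```text
(no output)
```

View pics/top18.png

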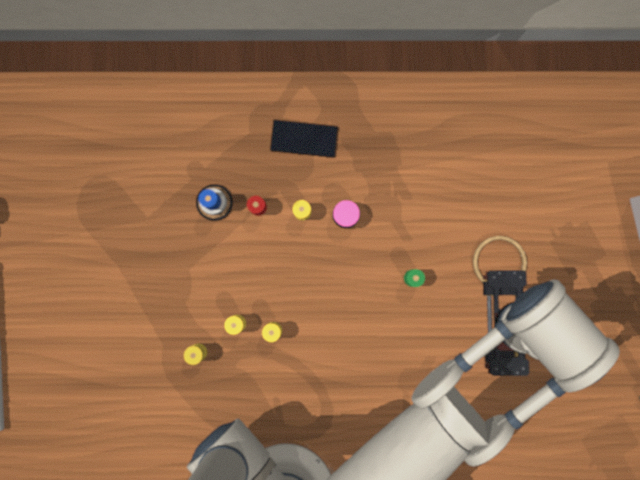

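View pics/side18.png

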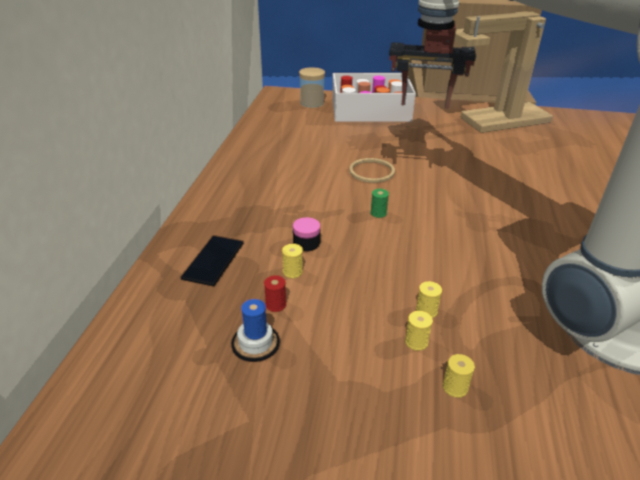

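The row is straight and evenly spaced to within about 2 mm. Everything is upright, the gripper is clear, and the green spool, hoop and phone show no movement beyond measurement scatter.

```bash
python3 -c "
from bench import *
print(job_done(), state()['t'])"
```

```text
the job is handed in; nothing more can be done
the job is handed in; nothing more can be done
```

I finished the job and handed it in at about 34 s on the robot's clock. The tin is on the coaster, the blue spool is on the tin, and red and then yellow stand in the row towards the jar. For yellow I took the look-alike farthest from the base, 0.468 m away.

| Last checks, top camera | Result |
|---|---|
| Coaster to jar, centre to centre | 299.4 mm (nominal 300) |
| Tin | within about 1 mm of the coaster's centre |
| Blue spool | about 1 mm off the coaster's centre |
| Red spool | 0.5 mm off along the row, 1.0 mm across |
| Yellow spool | 1.0 mm off along the row, 1.3 mm across |

- **Upright and clear:** the heights of the tops match upright things, and the gripper is empty and well clear.
- **Bystanders:** the green spool, hoop and phone measure within about 1.5 mm of where they started, the same as the scatter between readings.
- **Disagreements:** the side camera puts the blue spool 1.9 mm off along the row line, where the top camera gives 0.1 mm. After I let go of yellow, the wrist camera had it 1.8 mm from its target. Both are within the 2 mm camera calibration, so I did not correct anything.

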